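# Show a helper which pot goes where

### The job

Show a helper what to put away: with the fingertips a couple of centimetres above it and centred, point down at the lid of the ink pot that stands alone on the robot's table outside the wooden rack and stay there for two seconds, then point in the same way at the rack's one empty hole, and finish with the fingertips still pointing there. Touch nothing, and lift or shift nothing. On the way keep the hand well above the pots that are already in the rack, so that none of them seems to be meant.

Things in the scene. Friction and masses are not known exactly. Their poses are not given: they have to be found in the camera images.
- rack: Fixed wooden pot rack: a flat block 150 mm (its x) by 220 mm (its y) and 36 mm high, with six round through holes 50 mm wide in two rows of three, at x = -35 and +35 mm and y = -70, 0 and +70 mm in its frame. Origin: centre of its underside, on the table. Five holes hold a pot, one is empty.
- gap_mouth (a point): Centre of the mouth of the one empty hole of the rack, level with the rack's top, 36 mm above the table. Which hole is empty varies. The lids of the pots in the next holes are 70 mm away, centre to centre, and stand 15 mm higher than this point.
- stray_pot: The stray ink pot: upright round screw-lid pot, 44 mm across, 51 mm tall, black lid. It looks just like the five in the rack, but stands alone on the table, to the right of the rack. (The group of three similar pots on the separate worktop beyond the far edge of the table is not meant.) Origin: centre of its underside, on the table; z up. Loose, weighs under 150 g.
- stray_lid (a point): Centre of the top of the stray pot's lid, 51 mm above the table. Other clutter on the table within reach (mug, pouch, tape roll, spoon, small bottle) is at most 95 mm tall and stands at least 60 mm from this pot's centre.
- rack_pot_1: One of the five ink pots already in the rack: like the stray pot (44 mm across, 51 mm tall), standing on the table through a hole of the rack, so that its lid stands 15 mm above the rack's top. Origin: centre of its underside. Which hole it has varies.
- rack_pot_2: One of the five ink pots already in the rack: like the stray pot (44 mm across, 51 mm tall), standing on the table through a hole of the rack, so that its lid stands 15 mm above the rack's top. Origin: centre of its underside. Which hole it has varies.
- rack_pot_3: One of the five ink pots already in the rack: like the stray pot (44 mm across, 51 mm tall), standing on the table through a hole of the rack, so that its lid stands 15 mm above the rack's top. Origin: centre of its underside. Which hole it has varies.
- rack_pot_4: One of the five ink pots already in the rack: like the stray pot (44 mm across, 51 mm tall), standing on the table through a hole of the rack, so that its lid stands 15 mm above the rack's top. Origin: centre of its underside. Which hole it has varies.
- rack_pot_5: One of the five ink pots already in the rack: like the stray pot (44 mm across, 51 mm tall), standing on the table through a hole of the rack, so that its lid stands 15 mm above the rack's top. Origin: centre of its underside. Which hole it has varies.
- clip_jar: A clip-top glass jar, 66 mm across and 94 mm tall, round orange rim; a bystander that stands behind the stray pot. Origin: centre of its underside, on the table.
Mind the look-alikes: they are no part of the job. Leave any white look-alike of the rack_pot_5 alone.

How it is judged:
By the outcome, as a careful person would: the job done as asked, in the order asked, and still so for the second after the job is handed in, with the robot touching nothing.
It also fails if it takes over 35 s, if anything falls off the work surface, if the arm or the gripper's body presses on something with over 40 N, if the wrist force passes 120 N, or if a joint passes its speed limit or range.

### The arm

A 6-joint arm with a two-finger parallel gripper is mounted at the origin on the work surface; the furniture and walls round the work are solid. World frame = base frame: x ahead of the robot, y to its left, z up, the work surface at z = 0. Lengths are in mm, angles in rad, forces in N, time in s.
With the tool pointing down it reaches from about 375 to 925 mm from the base axis. Payload 5.7 kg.
Tool frame: the origin (TCP) lies at the very end of the fingers, on their centre line; the grasp point (between the pads) lies 19 mm behind it; z points along the fingers, y is the line along which they close (so a half turn about z gives the same grasp; the last joint's range is limited). The gripper opens to 85 mm and grips with 20 to 120 N. Pads are 22 mm wide; open, the fingers measure 114 mm over their backs; the gripper's body (76 mm by 85 mm) begins 54 mm behind the grasp point. The pads swing forward as they close: fully open they stand 13 mm farther back than shut.
Start: joints at [-1.321, 0.359, 1.51, -0, 1.272, -0.115], TCP at [214.041, -560.491, 231.267] pointing down, gripper open.
Joint ranges: [-2.97, 2.97], [-1.01, 2.36], [0.21, 2.38], [-0.96, 4.11], [0.2, 2.71], [-2.98, 2.98]. Speed limits (rad/s): [2.39, 2.39, 3.14, 3.14, 3.14, 3.14].

### API

Orientations are given as a rotation vector (axis times angle).
In Python, from plant import robot, snapshot, camera_params, job gives the robot as it stands. The module is installed in compiled form; this text tells all that it offers.
- The arm moves only by the tool step_arm, never from a script. Its argument "targets" is a list that holds one entry, the list of rows, each a list of 7 numbers: the turn, a rotation vector about the tool's x, y, z in degrees, then the shift along the tool's x, y, z in m, then the closure, from 0 (fully open) to 1 (shut). In form: [[[rx, ry, rz, x, y, z, gripper], ...]]. A call has 1 to 12 rows; each row is the pose to reach, as a shift and turn from the pose commanded when the call began, along the tool's axes at that moment; what a row does not reach only later rows make up. A row lasts 1/12 s, in which the tool goes at most 41.7 mm and 7.16 degrees, less where a joint would pass 70% of its speed; a pose out of reach is approached as far as the arm can. A call with a gripper value outside its range is refused whole. The fingers move at their own pace and stop on an object; "newtons" is the grip in N (left out, the last holds). Time passes only in rows, so rows that repeat a pose let the fingers close. It gives the time, the measured TCP pose, the force, the opening and the grip force at its end, in the units of the state.
- robot.read_state(): the state, without advancing time (a new reading comes with each control period).
- snapshot(name): name is "scene" or "top" or "wrist"; returns (picture, depth): 384x512x3 uint8, red, green, blue; 384x512 float32, mm along the optical axis (not along the pixel's ray), 0 where there is no reading.
- camera_params(name): a dict with "fx", "fy", "cx", "cy" (pixels), "R" (3x3) and "t" (3): a world point X has camera coordinates R X + t. Camera axes: x right, y down, z forward; pixel columns grow to the right and rows downward; lengths in mm; the calibration is good to about 2 mm. A picture is of the moment at which its call begins: read the wrist's pose just before it. camera_params takes no time and is no camera call; for the wrist camera it gives the pose at the moment of the call.
- job.sign_off(): hands the job in; it is judged then, once.
The state is a dict: "time": time; "qpos": joint angles; "joint_vel": joint speeds; "joint_efforts": joint torques, N m; "ee_pos": TCP position; "tcp_rot": TCP orientation; "force": force on the tool from outside, world axes, zero at the start; "ft_torque": the same for the moment, N m; "grip_width": opening from 0.0 (shut) to 1.0 (fully open); "gripper_force": force on a finger pad.
Only numpy, scipy, OpenCV 4.12 (cv2) and the standard library are available. Lean on these libraries where they do the work, as an engineer would, in place of code of your own. Each camera call takes 0.05 s, during which the arm holds its last target. There are 200 camera calls.

## Working session

There is one attempt and no reset: what is moved stays moved. The work goes in short steps, Python scripts to look and compute and a tool call to move; the robot and the scene stay as the last step left them, time stands still between calls to the robot, and variables do not carry over. Pictures are saved under pics/ and viewed, at most 10 in all, crops included, and the job is handed in when it is done.

Besides the shell and the picture viewer there is one more tool, called after "Emit:" as name([rows], argument=value, ...), one row to a line, values as JSON. step_arm: Moves the arm, as the interface text tells. Its arguments: {"type":"object","properties":{"targets":{"type":"array","items":{"type":"array","items":{"type":"array","items":{"type":"number"}}}},"newtons":{"type":"number"}},"required":["targets"]}

```bash
mkdir -p pics; cat > h.py <<'E'
import numpy as np, cv2
from plant import robot, snapshot, camera_params, job
def grab(n,f):
    p=camera_params(n); im,d=snapshot(n)
    cv2.imwrite(f'pics/{f}.png',im[:,:,::-1]); np.savez(f'pics/{f}.npz',im=im,d=d,**{k:np.array(v) for k,v in p.items()})
    return p,im,d
def ray(p,u,v,z):
    R=np.array(p['R']);t=np.array(p['t']);c=-R.T@t
    r=R.T@np.array([(u-p['cx'])/p['fx'],(v-p['cy'])/p['fy'],1]); return c+r*(z-c[2])/r[2]
E
python3 - <<'E'
from h import *
a=grab('top','top1')[1];b=grab('scene','scene1')[1]
cv2.imwrite('pics/both.png',np.hstack([cv2.resize(a,(400,300)),cv2.resize(b,(400,300))])[:,:,::-1])
s=robot.read_state();print(s['ee_pos'],s['tcp_rot'],s['time'],s['grip_width'])
E
```

```text
[ 213.8809288  -559.9065792   230.51557286] [-3.08778024e+00 -5.69520927e-01  1.96060167e-04] 0.1 0.9987883304746208
```

View pics/top1.png

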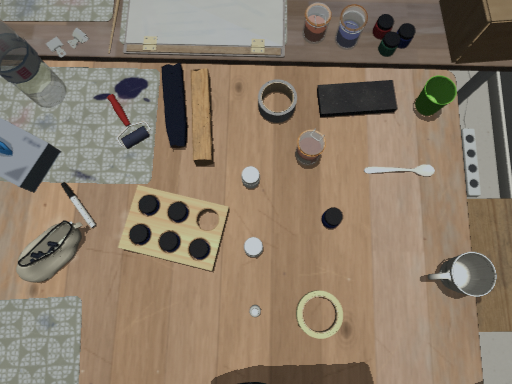

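View pics/scene1.png

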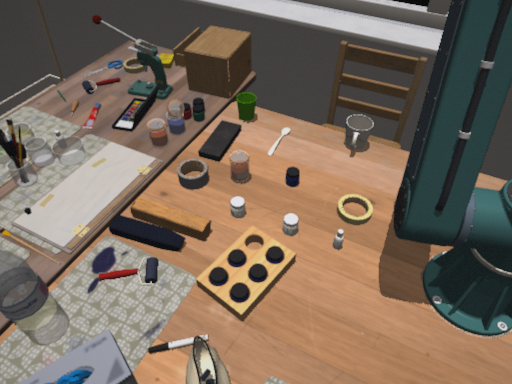

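The top view shows the lone black-lidded pot at (332,218) and the empty rack hole at (208,218). These could be mistaken for the pot:
- white-lidded pots at (250,177) and (253,247)
- the small white bottle at (255,311)
- three pots on the far worktop, around (384,27), (389,45) and (405,36)
- the five pots in the rack: (149,205), (178,212), (140,234), (169,241) and (199,249)

I choose (332,218): black lid, standing alone, right of the rack, with the clip jar behind it at (311,146).

```bash
cat > m.py <<'E'
from h import *
def blob(im,box,f):
    x0,y0,x1,y1=box; m=f(im[y0:y1,x0:x1].astype(int)).astype(np.uint8)
    c=max(cv2.findContours(m,0,2)[0],key=cv2.contourArea); (u,v),r=cv2.minEnclosingCircle(c)
    M=cv2.moments(c); return M['m10']/M['m00']+x0,M['m01']/M['m00']+y0,r,cv2.contourArea(c)
E
python3 - <<'E'
from m import *
z=np.load('pics/top1.npz'); p={k:z[k] for k in('fx','fy','cx','cy','R','t')}; im=z['im'];d=z['d']
dark=lambda a:a.max(2)<70
for b in [(315,200,350,236),(135,193,162,218),(166,200,191,224),(128,222,153,247),(157,229,182,254),(187,237,212,262)]:
    u,v,r,A=blob(im,b,dark); print(round(u,1),round(v,1),round(r,1),A,ray(p,u,v,51).round(1), d[int(v),int(u)])
crop=im[190:280,110:350]
cv2.imwrite('pics/crop1.png',cv2.resize(crop,(720,270),interpolation=cv2.INTER_CUBIC)[:,:,::-1])
print('gap rough',ray(p,208,218,36).round(1),'jar',ray(p,311,142,94).round(), 'cam',(-p['R'].T@p['t']).round())
for n,q in dict(w1=(250,177),w2=(253,247)).items(): print(n,ray(p,*q,50).round())
E
```

```text
331.5 217.8 10.8 303.0 [ 554.  -146.7   51. ] 939.4281
148.7 204.7 10.4 297.5 [573.  269.4  51. ] 947.1431
177.7 211.8 10.3 299.0 [558.3 202.1  51. ] 941.17126
139.7 234.0 10.6 313.0 [505.7 283.8  51. ] 930.0364
169.2 241.4 10.6 311.5 [491.1 216.5  51. ] 927.5375
199.0 248.8 10.5 306.0 [476.5 149.   51. ] 924.3482
gap rough [548.4 134.5  36. ] jar [718. -95.  94.] cam [403.  18. 981.]
w1 [645.  41.  50.]
w2 [484.  29.  50.]
```

View pics/crop1.png

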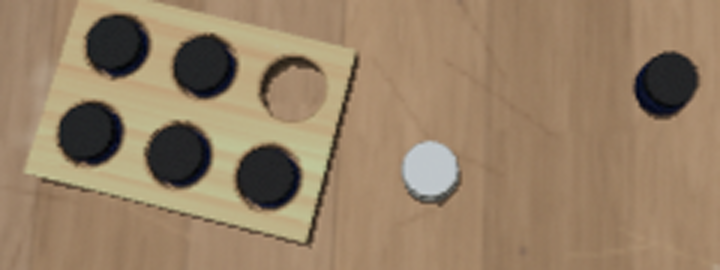

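The crop confirms the lone black lid, here at about (668,80), with side wall showing towards the lower left. The empty hole is the rack's far right one, at about (294,90). Next I'll work out the shift to a viewpoint above the stray pot.

```bash
cat >> m.py <<'E'
from scipy.spatial.transform import Rotation as Ro
def shift(tgt):
    s=robot.read_state(); R=Ro.from_rotvec(s['tcp_rot']); 
    print('t',round(s['time'],2),'pos',s['ee_pos'].round(1) if hasattr(s['ee_pos'],'round') else s['ee_pos'],'zaxis',R.as_matrix()[:,2].round(4),'shift m',(R.inv().apply(np.array(tgt)-s['ee_pos'])/1000).round(4),'q',np.round(s['qpos'],2),'w',round(s['grip_width'],3))
    return R
E
python3 - <<'E'
from m import *
R=shift([555,-148,230]);print(R.as_matrix().round(3))
p=camera_params('wrist');print((-np.array(p['R']).T@np.array(p['t'])).round(),np.array(p['R'])[2].round(3))
E
```

```text
t 0.1 pos [ 213.9 -559.9  230.5] zaxis [-4.0e-04  1.7e-03 -1.0e+00] shift m [ 0.4656 -0.2631  0.0011] q [-1.32  0.36  1.51 -0.    1.27 -0.12] w 0.999
[[ 0.934  0.357 -0.   ]
 [ 0.357 -0.934  0.002]
 [ 0.    -0.002 -1.   ]]
[ 284. -532.  375.] [-0.278 -0.106 -0.955]
```

Emit:
step_arm([
  [[0, 0, 0, 0.01, -0.005, 0, 0.3], [0, 0, 0, 0.03, -0.017, 0, 1], [0, 0, 0, 0.055, -0.031, 0, 1], [0, 0, 0, 0.08, -0.045, 0, 1], [0, 0, 0, 0.105, -0.059, 0, 1], [0, 0, 0, 0.13, -0.073, 0, 1], [0, 0, 0, 0.155, -0.087, 0, 1], [0, 0, 0, 0.18, -0.101, 0, 1], [0, 0, 0, 0.205, -0.115, 0, 1], [0, 0, 0, 0.225, -0.127, 0, 1], [0, 0, 0, 0.24, -0.135, 0, 1], [0, 0, 0, 0.24, -0.135, 0, 1]],
])

```text
time: 1.1
ee_pos: [391.7, -345.1, 231.1]
tcp_rot: [-3.087, -0.574, -0.001]
force: [0.7, 0.1, -0.3]
grip_width: 0.004
gripper_force: 0.0
```

Emit:
step_arm([
  [[0, 0, 0, 0.01, -0.006, 0, 1], [0, 0, 0, 0.03, -0.017, 0, 1], [0, 0, 0, 0.055, -0.031, 0, 1], [0, 0, 0, 0.08, -0.045, 0, 1], [0, 0, 0, 0.105, -0.059, 0, 1], [0, 0, 0, 0.13, -0.073, 0, 1], [0, 0, 0, 0.155, -0.087, 0, 1], [0, 0, 0, 0.18, -0.101, 0, 1], [0, 0, 0, 0.2, -0.113, 0, 1], [0, 0, 0, 0.215, -0.122, 0, 1], [0, 0, 0, 0.225, -0.128, 0, 1], [0, 0, 0, 0.225, -0.128, 0, 1]],
])

```text
time: 2.1
ee_pos: [555.6, -147.4, 231.1]
tcp_rot: [-3.089, -0.572, -0.001]
force: [0.2, -0.3, -0.8]
grip_width: 0.001
gripper_force: 0.0
```

```bash
python3 - <<'E'
from m import *
shift([555,-148,130])
p,im,d=grab('wrist','w1')
P=np.array(p['R'])@np.array([555,-148,51])+np.array(p['t']);u,v=P[0]/P[2]*p['fx']+p['cx'],P[1]/P[2]*p['fy']+p['cy'];print(u,v,P[2])
E
```

```text
t 2.1 pos [ 555.6 -147.4  231.1] zaxis [ 4.e-04  7.e-04 -1.e+00] shift m [-0.0009  0.0004  0.1011] q [-0.38  0.32  1.57  0.    1.25  0.82] w 0.001
252.7098653408913 166.78685877333305 332.64206544921666
```

View pics/w1.png

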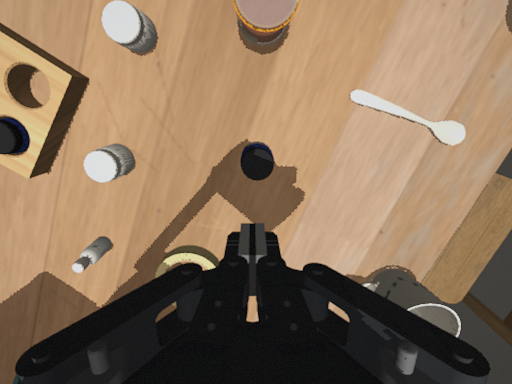

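The wrist view shows the stray lid at about (258,163), just beyond the shut fingertips, which are at about (253,228). The clip jar is behind it at (266,15). The rack's empty hole is at (28,87). I'll measure the lid top and the rack from depth.

```bash
cat >> m.py <<'E'
def cloud(p,d):
    v,u=np.mgrid[:d.shape[0],:d.shape[1]]
    C=np.dstack([(u-p['cx'])/p['fx']*d,(v-p['cy'])/p['fy']*d,d])
    return (C-np.array(p['t']))@np.array(p['R'])
def circ(X,c,z0,z1,r):
    m=(X[...,2]>z0)&(X[...,2]<z1)&(np.hypot(X[...,0]-c[0],X[...,1]-c[1])<r)
    q=X[m]; (a,b),R=cv2.minEnclosingCircle(q[:,:2].astype(np.float32)); return len(q),np.round([a,b,R],1),q.mean(0).round(1)
E
python3 - <<'E'
from m import *
z=np.load('pics/w1.npz');p={k:z[k] for k in('fx','fy','cx','cy','R','t')};X=cloud(p,z['d'])
print(circ(X,(554,-147),47,56,35))
u,v,r,A=blob(z['im'],(225,135,290,190),lambda a:a.max(2)<60);print(u,v,A,ray(p,u,v,51).round(1))
z=np.load('pics/top1.npz');p={k:z[k] for k in('fx','fy','cx','cy','R','t')};X=cloud(p,z['d'])
print(circ(X,(554,-147),45,57,35))
for c in [(573,269),(558,202),(506,284),(491,216),(476,149)]: print(circ(X,c,45,57,30))
E
```

```text
(852, array([ 560.9, -152.1,   20.8]), array([ 561.6, -151.7,   52.7]))
256.3862982153138 162.13586643638456 868.5 [ 562.1 -150.1   51. ]
(260, array([ 558.9, -151.8,   20.8]), array([ 558.7, -151.5,   50.7]))
(260, array([575.9, 272.6,  20.7]), array([575.1, 272.2,  50.9]))
(258, array([561.1, 204.3,  21. ]), array([560.6, 203.7,  51. ]))
(271, array([507.1, 287.1,  20.5]), array([506.9, 286.4,  50.9]))
(272, array([492.5, 218.9,  20.9]), array([492.1, 218.4,  50.9]))
(270, array([478. , 150.9,  20.7]), array([477.7, 150.2,  50.9]))
```

```bash
python3 - <<'E'
from m import *
shift([560.3,-152,120])
E
```

```text
t 2.15 pos [ 554.7 -148.6  231.1] zaxis [-4.e-04 -1.e-04 -1.e+00] shift m [0.004  0.0052 0.1111] q [-0.38  0.32  1.57 -0.    1.25  0.82] w -0.004
```

Emit:
step_arm([
  [[0, 0, 0, 0.002, 0.002, 0.01, 1], [0, 0, 0, 0.004, 0.005, 0.025, 1], [0, 0, 0, 0.004, 0.005, 0.04, 1], [0, 0, 0, 0.004, 0.005, 0.055, 1], [0, 0, 0, 0.004, 0.005, 0.07, 1], [0, 0, 0, 0.004, 0.005, 0.085, 1], [0, 0, 0, 0.004, 0.005, 0.098, 1], [0, 0, 0, 0.004, 0.005, 0.107, 1], [0, 0, 0, 0.004, 0.005, 0.11, 1], [0, 0, 0, 0.004, 0.005, 0.11, 1], [0, 0, 0, 0.004, 0.005, 0.11, 1]],
])

```text
time: 3.07
ee_pos: [560.1, -152.7, 121.5]
tcp_rot: [3.09, 0.569, 0.0]
force: [-1.2, 0.7, -0.3]
grip_width: -0.001
gripper_force: 0.0
```

```bash
python3 - <<'E'
from m import *
shift([560.3,-152,72])
p,im,d=grab('wrist','w2');X=cloud(p,d);print(circ(X,(560,-152),47,56,26))
v,u=220,256
m=(X[...,2]>100)&(X[...,2]<140)&(d>0);q=X[m];lo=q[q[:,2]<np.percentile(q[:,2],15)];print(lo.mean(0),len(lo))
E
```

```text
t 3.07 pos [ 560.1 -152.7  121.5] zaxis [ 2.e-04 -1.e-04 -1.e+00] shift m [ 0.0004 -0.0006  0.0495] q [-0.39  0.45  1.67 -0.    1.02  0.82] w -0.001
(1768, array([ 560.7, -151.7,   20.8]), array([ 561.8, -151.4,   52.8]))
[ 568.92201497 -148.45205129  129.25953266] 68
```

View pics/w2.png

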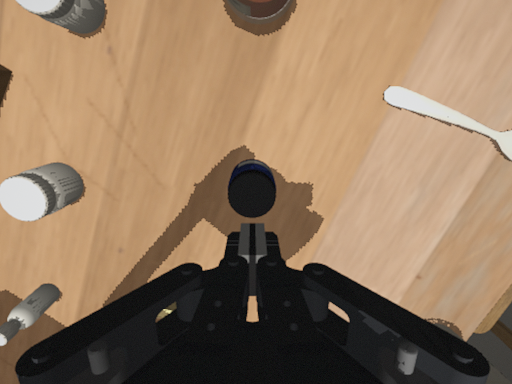

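The lid at (252,190) lines up with the fingertip column at 252, and the measured centre (560.7, -151.7) agrees. I'll go down to about 21 mm above it and hold for over 2 s.

Emit:
step_arm([
  [[0, 0, 0, 0, 0, 0.005, 1], [0, 0, 0, 0.0005, -0.0005, 0.012, 1], [0, 0, 0, 0.0005, -0.0005, 0.02, 1], [0, 0, 0, 0.0005, -0.0005, 0.028, 1], [0, 0, 0, 0.0005, -0.0005, 0.036, 1], [0, 0, 0, 0.0005, -0.0005, 0.043, 1], [0, 0, 0, 0.0005, -0.0005, 0.047, 1], [0, 0, 0, 0.0005, -0.0005, 0.049, 1], [0, 0, 0, 0.0005, -0.0005, 0.049, 1], [0, 0, 0, 0.0005, -0.0005, 0.049, 1]],
])

```text
time: 3.95
ee_pos: [560.5, -151.5, 72.3]
tcp_rot: [-3.089, -0.57, -0.0]
force: [-0.5, -0.5, 0.3]
grip_width: -0.003
gripper_force: 0.0
```

Emit:
step_arm([
  [[0, 0, 0, 0, 0, 0, 1], [0, 0, 0, 0, 0, 0, 1], [0, 0, 0, 0, 0, 0, 1], [0, 0, 0, 0, 0, 0, 1], [0, 0, 0, 0, 0, 0, 1], [0, 0, 0, 0, 0, 0, 1], [0, 0, 0, 0, 0, 0, 1], [0, 0, 0, 0, 0, 0, 1], [0, 0, 0, 0, 0, 0, 1], [0, 0, 0, 0, 0, 0, 1], [0, 0, 0, 0, 0, 0, 1], [0, 0, 0, 0, 0, 0, 1]],
])

```text
time: 4.95
ee_pos: [560.4, -151.5, 72.3]
tcp_rot: [-3.089, -0.57, 0.0]
force: [-1.0, -0.1, -0.5]
grip_width: 0.001
gripper_force: 0.0
```

Emit:
step_arm([
  [[0, 0, 0, 0, 0, 0, 1], [0, 0, 0, 0, 0, 0, 1], [0, 0, 0, 0, 0, 0, 1], [0, 0, 0, 0, 0, 0, 1], [0, 0, 0, 0, 0, 0, 1], [0, 0, 0, 0, 0, 0, 1], [0, 0, 0, 0, 0, 0, 1], [0, 0, 0, 0, 0, 0, 1], [0, 0, 0, 0, 0, 0, 1], [0, 0, 0, 0, 0, 0, 1], [0, 0, 0, 0, 0, 0, 1], [0, 0, 0, 0, 0, 0, 1]],
])

```text
time: 5.95
ee_pos: [560.4, -151.5, 72.3]
tcp_rot: [-3.089, -0.57, 0.0]
force: [-0.3, -0.6, 0.2]
grip_width: -0.001
gripper_force: 0.0
```

Emit:
step_arm([
  [[0, 0, 0, 0, 0, 0, 1], [0, 0, 0, 0, 0, 0, 1], [0, 0, 0, 0, 0, 0, 1], [0, 0, 0, 0, 0, 0, 1], [0, 0, 0, 0, 0, 0, 1], [0, 0, 0, 0, 0, 0, 1]],
])

```text
time: 6.45
ee_pos: [560.4, -151.5, 72.3]
tcp_rot: [-3.089, -0.57, 0.0]
force: [-0.0, 0.5, 0.3]
grip_width: -0.003
gripper_force: 0.0
```

```bash
python3 - <<'E'
from m import *
shift([546.5,136,220])
E
```

```text
t 6.45 pos [ 560.4 -151.5   72.3] zaxis [-0.e+00  1.e-04 -1.e+00] shift m [ 0.0896 -0.2736 -0.1477] q [-0.38  0.52  1.71  0.    0.92  0.82] w -0.003
```

Emit:
step_arm([
  [[0, 0, 0, 0, 0, -0.01, 1], [0, 0, 0, 0, 0, -0.03, 1], [0, 0, 0, 0, 0, -0.055, 1], [0, 0, 0, 0, 0, -0.08, 1], [0, 0, 0, 0, 0, -0.105, 1], [0, 0, 0, 0, 0, -0.128, 1], [0, 0, 0, 0, 0, -0.142, 1], [0, 0, 0, 0, 0, -0.148, 1], [0, 0, 0, 0, 0, -0.148, 1]],
])

```text
time: 7.2
ee_pos: [561.4, -151.9, 222.5]
tcp_rot: [3.088, 0.57, 0.005]
force: [0.1, -0.1, -0.1]
grip_width: 0.006
gripper_force: 0.0
```

Emit:
step_arm([
  [[0, 0, 0, 0.003, -0.008, 0, 1], [0, 0, 0, 0.01, -0.03, 0, 1], [0, 0, 0, 0.019, -0.058, 0, 1], [0, 0, 0, 0.028, -0.087, 0, 1], [0, 0, 0, 0.038, -0.116, 0, 1], [0, 0, 0, 0.048, -0.146, 0, 1], [0, 0, 0, 0.058, -0.176, 0, 1], [0, 0, 0, 0.067, -0.205, 0, 1], [0, 0, 0, 0.076, -0.232, 0, 1], [0, 0, 0, 0.084, -0.255, 0, 1], [0, 0, 0, 0.0885, -0.27, 0, 1], [0, 0, 0, 0.0895, -0.2735, 0, 1]],
])

```text
time: 8.2
ee_pos: [544.6, 138.9, 218.6]
tcp_rot: [-3.087, -0.574, 0.005]
force: [-0.8, -0.2, 0.5]
grip_width: 0.002
gripper_force: 0.0
```

Emit:
step_arm([
  [[0, 0, 0, 0, 0, 0, 1], [0, 0, 0, 0, 0, 0, 1]],
])

```text
time: 8.37
ee_pos: [545.8, 135.5, 219.4]
tcp_rot: [3.089, 0.571, -0.003]
force: [-0.3, -0.6, -0.4]
grip_width: 0.0
gripper_force: 0.0
```

```bash
python3 - <<'E'
from m import *
shift([546.5,136,100])
p,im,d=grab('wrist','w3');X=cloud(p,d)
for c in [(576,272),(561,204),(492,218),(478,151)]:
    try: print(circ(X,c,45,57,30))
    except Exception as e: print(c,'none')
# hole: non-rack-top pixels within 40mm of gap, ray onto z=36
m=(np.abs(X[...,2]-36)<6)&(np.hypot(X[...,0]-546.5,X[...,1]-136)<42)
q=X[m][:,:2]; r=np.hypot(q[:,0]-546.5,q[:,1]-136);print(len(q),r.min())
P=np.array(p['R'])@np.array([546.5,136,36])+np.array(p['t']);print(P[0]/P[2]*p['fx']+p['cx'],P[1]/P[2]*p['fy']+p['cy'])
E
```

```text
t 8.37 pos [545.8 135.5 219.4] zaxis [-1.9e-03 -6.0e-04 -1.0e+00] shift m [ 0.0011 -0.0002  0.1194] q [ 0.12  0.32  1.61 -0.    1.22  1.33] w 0.0
(1186, array([577.8, 273. ,  20.9]), array([578.5, 271.9,  52.5]))
(1018, array([563.4, 204.5,  20.7]), array([564. , 204.3,  52.7]))
(905, array([495.1, 219.3,  20.7]), array([496.5, 218.8,  52.4]))
(814, array([480.3, 150.8,  20.8]), array([482. , 151.1,  52.5]))
2297 22.44799948905374
252.26413107641974 164.53171272963442
```

View pics/w3.png

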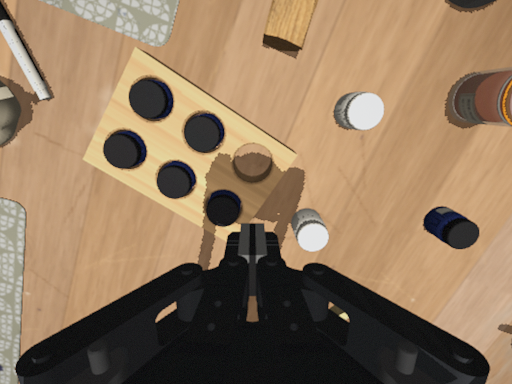

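The wrist view shows the empty hole at (252,162) with pots in the other five holes, and the fingertips lined up with it in column 252. I'll measure the hole's rim directly.

```bash
python3 - <<'E'
from m import *
from scipy.optimize import least_squares
for f in ('w3','top1'):
    z=np.load(f'pics/{f}.npz');p={k:z[k] for k in('fx','fy','cx','cy','R','t')};X=cloud(p,z['d'])
    m=(np.abs(X[...,2]-37)<6)
    c=np.array([547.,136.])
    for _ in range(5):
        q=X[m][:,:2]-c; a=np.arctan2(q[:,1],q[:,0]); r=np.hypot(*q.T); k=r<45
        b=((a[k]+np.pi)/(2*np.pi)*24).astype(int)%24
        e=np.array([q[k][b==i][r[k][b==i].argmin()] for i in range(24) if (b==i).any()])+c
        s=least_squares(lambda x:np.hypot(*(e-x[:2]).T)-x[2],[*c,25],loss='soft_l1'); c=s.x[:2]
    print(f,len(e),s.x.round(1))
shift([548,136,100])
E
```

```text
w3 24 [548.6 136.2  24.8]
top1 24 [546.  136.   25.3]
t 8.42 pos [546.  135.1 219.6] zaxis [-1.3e-03 -6.0e-04 -1.0e+00] shift m [ 2.300e-03 -1.000e-04  1.196e-01] q [ 0.12  0.32  1.61 -0.    1.22  1.33] w -0.001
```

Emit:
step_arm([
  [[0, 0, 0, 0.001, 0, 0.008, 1], [0, 0, 0, 0.002, 0, 0.022, 1], [0, 0, 0, 0.002, 0, 0.037, 1], [0, 0, 0, 0.002, 0, 0.052, 1], [0, 0, 0, 0.002, 0, 0.067, 1], [0, 0, 0, 0.002, 0, 0.082, 1], [0, 0, 0, 0.002, 0, 0.096, 1], [0, 0, 0, 0.002, 0, 0.107, 1], [0, 0, 0, 0.002, 0, 0.114, 1], [0, 0, 0, 0.002, 0, 0.118, 1], [0, 0, 0, 0.002, 0, 0.118, 1], [0, 0, 0, 0.002, 0, 0.118, 1]],
])

```text
time: 9.42
ee_pos: [548.6, 136.5, 102.5]
tcp_rot: [-3.089, -0.569, -0.001]
force: [-0.3, 0.2, 0.2]
grip_width: 0.0
gripper_force: 0.0
```

```bash
python3 - <<'E'
from m import *
shift([547.5,136,57.5])
E
```

```text
t 9.42 pos [548.6 136.5 102.5] zaxis [ 3.e-04  1.e-04 -1.e+00] shift m [-0.0013  0.0001  0.045 ] q [0.12 0.46 1.72 0.   0.96 1.33] w 0.0
```

Emit:
step_arm([
  [[0, 0, 0, -0.0005, 0, 0.005, 1], [0, 0, 0, -0.001, 0, 0.012, 1], [0, 0, 0, -0.001, 0, 0.02, 1], [0, 0, 0, -0.001, 0, 0.028, 1], [0, 0, 0, -0.001, 0, 0.035, 1], [0, 0, 0, -0.001, 0, 0.041, 1], [0, 0, 0, -0.001, 0, 0.044, 1], [0, 0, 0, -0.001, 0, 0.045, 1], [0, 0, 0, -0.001, 0, 0.045, 1], [0, 0, 0, -0.001, 0, 0.045, 1], [0, 0, 0, -0.001, 0, 0.045, 1], [0, 0, 0, -0.001, 0, 0.045, 1]],
])

```text
time: 10.42
ee_pos: [547.8, 136.4, 57.7]
tcp_rot: [-3.089, -0.57, -0.001]
force: [0.2, -0.5, 0.3]
grip_width: -0.003
gripper_force: 0.0
```

Emit:
step_arm([
  [[0, 0, 0, 0, 0, 0, 1], [0, 0, 0, 0, 0, 0, 1], [0, 0, 0, 0, 0, 0, 1], [0, 0, 0, 0, 0, 0, 1], [0, 0, 0, 0, 0, 0, 1], [0, 0, 0, 0, 0, 0, 1], [0, 0, 0, 0, 0, 0, 1], [0, 0, 0, 0, 0, 0, 1], [0, 0, 0, 0, 0, 0, 1], [0, 0, 0, 0, 0, 0, 1], [0, 0, 0, 0, 0, 0, 1], [0, 0, 0, 0, 0, 0, 1]],
])

```text
time: 11.42
ee_pos: [547.4, 136.3, 57.3]
tcp_rot: [-3.089, -0.57, 0.0]
force: [-0.7, 0.3, -0.3]
grip_width: 0.002
gripper_force: 0.0
```

Emit:
step_arm([
  [[0, 0, 0, 0, 0, 0, 1], [0, 0, 0, 0, 0, 0, 1], [0, 0, 0, 0, 0, 0, 1], [0, 0, 0, 0, 0, 0, 1], [0, 0, 0, 0, 0, 0, 1], [0, 0, 0, 0, 0, 0, 1], [0, 0, 0, 0, 0, 0, 1], [0, 0, 0, 0, 0, 0, 1], [0, 0, 0, 0, 0, 0, 1], [0, 0, 0, 0, 0, 0, 1], [0, 0, 0, 0, 0, 0, 1], [0, 0, 0, 0, 0, 0, 1]],
])

```text
time: 12.42
ee_pos: [547.4, 136.3, 57.3]
tcp_rot: [-3.089, -0.57, -0.0]
force: [0.5, -0.3, 0.4]
grip_width: 0.002
gripper_force: 0.0
```

```bash
python3 - <<'E'
from m import *
grab('wrist','w4');shift([547.5,136,57.5])
E
```

```text
t 12.47 pos [547.4 136.3  57.3] zaxis [-0.e+00  1.e-04 -1.e+00] shift m [ 0.      0.0003 -0.0002] q [0.12 0.52 1.76 0.   0.86 1.33] w 0.0
```

View pics/w4.png

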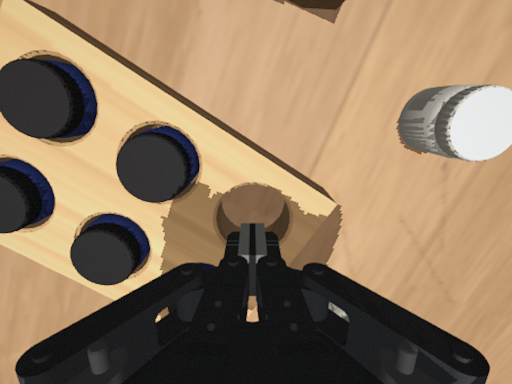

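The fingertips at (252,228) are over the empty hole at (252,215), with nothing touched. I'll hand in.

```bash
python3 -c "
from plant import job
print(job.sign_off())"
```

```text
the job is handed in; nothing more can be done
None
```

I pointed at the stray pot's lid from about 21 mm above for 2.5 s, then at the rack's empty hole from about 21 mm above; the job was handed in at 12.5 s with the fingertips still there, and no contact force was measured.

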